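Set a pipe nipple against the length stop of the cut-off bed

TASK

The long black pipe nipple has to be set up for cutting: lay it in the V-groove of the green cut-off bed with its bright threaded end towards the length stop, and slide it along the groove, under the red clamp bridge, until the thread just rests against the stop's steel disc. Touch the stop gently: it is only finger-tight and must not be shifted. Let go of the nipple there and leave the other things on the ledge where they lie.

Things in the scene. Friction and masses are not known exactly. Their poses are not given: they have to be found in the camera images.
- nipple: Long black steel pipe nipple, 33.5 mm diameter, 180 mm long, about 0.43 kg (varies). The last 25 mm at one end is a bright bare thread, the other end is plain. Lies on the ledge in any direction and can roll. Origin at the middle of its axis; its x axis points along the pipe to the threaded end. Both ends have flat rims that can be pushed on.
- thread_end (a point): Centre of the nipple's threaded end face, 90 mm from its origin along +x.
- bed: Fixed green cut-off bed, base 130 x 440 mm. Origin on the ledge surface; y runs along the groove towards the length stop, z up. The bright 90-degree V-groove runs from y = -170 to +120 mm at x = 0, open at both ends. Its bottom is 30 mm up; its edges and the bed's flat sides (64 mm wide in all) 45 mm up. Sliding the nipple in it takes 2 to 6 N.
- groove_mouth (a point): Open end of the groove farthest from the stop (bed y = -170 mm), at the height of the seated nipple's axis, 53.7 mm above the ledge. A seated nipple stands 25 mm proud of the bed. In its final place its plain end is 115 to 165 mm from here along the groove, and its thread sticks out past the groove's far end.
- bridge (a point): Middle of the underside of the red clamp bridge over the groove: bed y = 70 mm, 91 mm above the ledge. Fixed, 30 mm long along the groove, 94 mm wide, legs 66 mm apart; its screw pad hangs 8 mm above a seated nipple, top of its T-handle 128 mm up. The nipple can be laid in from above only before the bridge (all of it at bed y below 50 mm), then slid through under it.
- stop: Length stop past the groove: dark block 50 x 36 mm, 61 mm tall, brass thumbscrew on top. Origin mid-foot, 24 mm up, axes as the bed's. Slips along bed y if pushed over about 16 N; does not spring back. A screw with a flat steel disc (44 mm across, in line with the seated nipple) reaches to the groove: the disc's face lies 45 to 65 mm from the origin towards -y, how far is not reported.
- valve_wheel: Bystander: red cast-iron gate valve wheel lying flat, 134 mm across, 27 mm tall. Origin under its centre.
- sensor_well: Bystander: copper sensor well with a brass hexagon head, 155 mm long, 16 mm stem, lying. Origin on its axis, mid-length.
- short_nipple: Bystander: short zinc-grey pipe nipple threaded at both ends, 90 mm long, 33.5 mm diameter, lying. Origin mid-axis.
- wrench: Bystander: steel wrench 200 mm long, lying flat. Origin under its middle.
- brush: Bystander: flat brush with a wooden handle, 200 mm long, lying. Origin under its middle.
- oil_can: Bystander: round can of cutting oil, 68 mm across, 140 mm tall, standing. Origin under its centre.
Mind the look-alikes: they are no part of the job. Several things have the shape of the nipple; the one meant has the colours described above.

How it is judged:
At the end, for the whole second after the job is handed in: The nipple lies in the V-groove, in line with it (within 1.7 degrees), threaded end towards the stop, that end within 2 mm of the stop's disc and centred on it; the stop block is within 2 mm of where it was set; the nipple is released and at rest (distance between thread_end and stop_screw_c0 below 0.0062 m and angle between the x axis of nipple and the y axis of bed, either way round below 0.03 rad and distance of stop from where it was at the start of the episode below 0.002 m and linear speed of nipple below 0.005 m/s and contact force between nipple and the fingers below 0.05 N); the robot touches nothing.
It fails at once if the length stop is pushed out of its setting (by more than 2 mm) (distance of stop from where it was at the start of the episode above 0.002 m).
It fails at once if another thing on the ledge is moved by more than 25 mm (distance of any of valve_wheel, sensor_well, short_nipple, wrench, brush, oil_can from where it was at the start of the episode above 0.025 m).
It also fails if it takes over 72 s, if anything falls off the work surface, if the arm or the gripper's body presses on something with over 40 N, if the wrist force passes 120 N, or if a joint passes its speed limit or range.

ROBOT

A 7-joint arm with a two-finger parallel gripper is mounted at the origin on the work surface. World frame = base frame: x ahead of the robot, y to its left, z up, the work surface at z = 0. Lengths are in m, angles in rad, forces in N, time in s.
With the tool pointing down it reaches from about 0.4 to 0.85 m from the base axis. Payload 10.4 kg.
Tool frame: the origin (TCP) lies on the mounting face of the last link; the fingertips stand r.tips_ahead ahead of it and the grasp point (between the pads) lies 164 mm ahead of it (r.tips_ahead is the distance from the TCP to the fingertips, in m); z points along the fingers, y is the line along which they close (so a half turn about z gives the same grasp; the last joint's range is limited). The gripper opens to 87 mm and grips with 3 to 60 N. Pads are 19 mm wide; open, the fingers measure 117 mm over their backs; the gripper's body (75 mm by 190 mm) begins 51 mm behind the grasp point.
Start: joints at [1.25, 0.332, -0.065, 1.46, 0.022, 1.35, -0.088], TCP at [0.183, -0.597, 0.405] pointing down, gripper open.
Joint ranges: [-2.6, 2.6], [-0.5, 2.12], [-1.47, 1.34], [0.16, 2.42], [-1.27, 4.41], [0.06, 2.06], [-2.6, 2.6]. Speed limits (rad/s): [2.22, 2.22, 2.79, 2.79, 3.14, 3.14, 3.14].

INTERFACE

Orientations are given as a unit quaternion [x, y, z, w].
In Python, from bench import telemetry, imaging, job, r gives the robot as it stands.
- The arm moves only by the tool move_arm, never from a script. Its argument "steps" is a list of rows, each an object of numbers: "dx", "dy", "dz": the shift along the tool's x, y, z in cm; "spin": the turn about the tool's z in rad. In form: [{"dx": .., "dy": .., "dz": .., "spin": ..}, ...]. A call has 1 to 12 rows; each row shifts and turns the commanded pose from where the row before left it, along the tool's axes as they then stand; what a row does not reach is not made up. A row lasts 1/10 s, in which the tool goes at most 50 mm and 8.59 degrees, less where a joint would pass 70% of its speed; a pose out of reach is approached as far as the arm can. A call with a gripper value outside its range is refused whole. "claw" is the finger opening in cm, from 0 to 8.7, set as the call begins (left out, the last holds). The fingers move at their own pace and stop on an object; "squeeze" is the grip in N (left out, the last holds). Time passes only in rows, so rows that do not move let the fingers close. It gives the time, the measured TCP pose, the force, the opening and the grip force at its end, in the units of the state.
- telemetry.read_state(): the state, without advancing time (a new reading comes with each control period).
- imaging.camera(name): name is "side" or "top"; returns a dict with "img" (384x512x3 uint8, red, green, blue), "camera_matrix" (3x3 intrinsics, pixels), "R" (3x3) and "t" (3): a world point X has camera coordinates R X + t. Camera axes: x right, y down, z forward; pixel columns grow to the right and rows downward; lengths in m; the calibration is good to about 2 mm. A picture is of the moment at which its call begins. There is no depth.
- job.close_job(): hands the job in; it is judged then, once.
The state is a dict: "time": time; "joint_positions": joint angles; "joint_vel": joint speeds; "joint_torque": joint torques, N m; "ee_pos": TCP position; "eef_rot": TCP orientation; "ft_force": force on the tool from outside, world axes, zero at the start; "torque": the same for the moment, N m; "width": finger opening in m; "grip_force": force on a finger pad.
Only numpy, scipy, OpenCV 4.12 (cv2) and the standard library are available. Lean on these libraries where they do the work, as an engineer would, in place of code of your own. Each camera call takes 0.05 s, during which the arm holds its last target. There are 200 camera calls.

## Working session

There is one attempt and no reset: what is moved stays moved. The work goes in short steps, Python scripts to look and compute and a tool call to move; the robot and the scene stay as the last step left them, time stands still between calls to the robot, and variables do not carry over. Pictures are saved under pics/ and viewed, at most 13 in all, crops included, and the job is handed in when it is done.

Besides the shell and the picture viewer there is one more tool, called by a JSON object that holds its "method" and its "body". move_arm: Moves the arm, as the interface text tells. Its arguments: {"type":"object","properties":{"steps":{"type":"array","items":{"type":"object","properties":{"dx":{"type":"number"},"dy":{"type":"number"},"dz":{"type":"number"},"spin":{"type":"number"}}}},"claw":{"type":"number"},"squeeze":{"type":"number"}},"required":["steps"]}

```bash
mkdir -p pics; cat > h.py <<'E'
import numpy as np, cv2
from bench import telemetry, imaging, job, r
def cam(n): return imaging.camera(n)
def save(img,p,s=1.0): cv2.imwrite(p,cv2.resize(img[:,:,::-1],None,fx=s,fy=s,interpolation=cv2.INTER_CUBIC))
def ray(c,u,v,z):
    K=np.array(c["camera_matrix"]);R=np.array(c["R"]);t=np.array(c["t"])
    d=R.T@np.linalg.inv(K)@np.array([u,v,1.]);o=-R.T@t
    return o+d*(z-o[2])/d[2]
def proj(c,X):
    p=np.array(c["camera_matrix"])@(np.array(c["R"])@np.array(X)+np.array(c["t"]));return p[:2]/p[2]
E
python3 - <<'E'
from h import *
s=telemetry.read_state();print(s["time"],s["ee_pos"],s["eef_rot"],s["width"],r.tips_ahead)
for n in("top","side"):
    c=cam(n);save(c["img"],f"pics/{n}0.png",1.5);np.save(f"{n}0.npy",c,allow_pickle=True)
    print(n,-np.array(c["R"]).T@c["t"],ray(c,256,192,0))
E
```

```text
0.0 [ 0.1833556  -0.59737549  0.40395533] [ 9.88934671e-01  1.48350055e-01 -1.23731545e-04 -6.80060457e-04] 0.08710637579919084 0.1822
top [ 0.17638569 -0.02926607  1.6250829 ] [ 0.53018248 -0.00832872  0.        ]
side [ 0.49255289 -1.10981127  1.30389766] [0.50255915 0.04046927 0.        ]
```

View pics/top0.png

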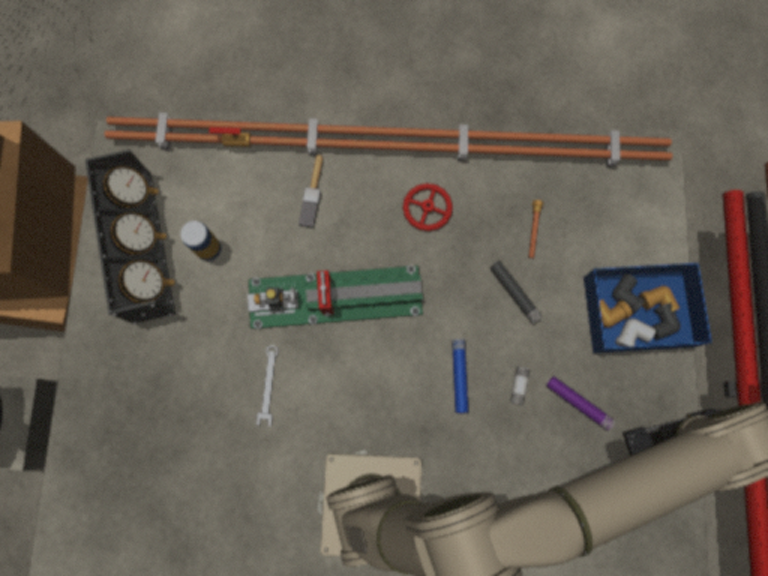

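View pics/side0.png

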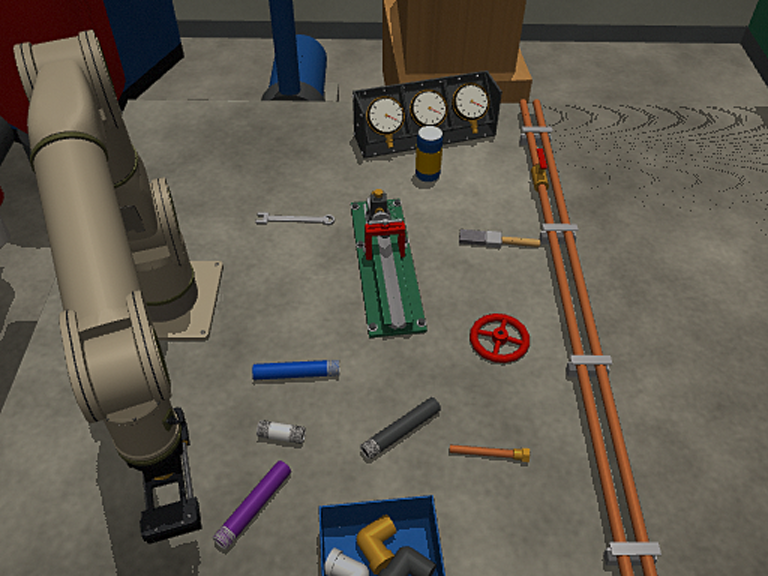

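Top view (768-wide picture): the candidates are the black nipple (515,290), blue pipe (460,376), purple pipe (580,402) and short grey nipple (520,384). The black one with the bright end at (537,318) fits the description. The bed has its mouth at (422,292), bridge at (323,291) and stop at (270,298).

```bash
python3 - <<'E'
from h import *
T=np.load("top0.npy",allow_pickle=True).item();S=np.load("side0.npy",allow_pickle=True).item()
print(T["camera_matrix"][0][0])
a=T["img"][160:225,315:375];b=S["img"][255:315,230:305];c=T["img"][170:225,160:290]
f=lambda i,s:cv2.resize(i,None,fx=s,fy=s,interpolation=cv2.INTER_CUBIC)
out=np.zeros((600,800,3),np.uint8)
for i,s,x,y in((a,5,0,0),(b,5,400,0),(c,4.2,0,340)):
    q=f(i,s)[:600-y,:800-x];out[y:y+q.shape[0],x:x+q.shape[1]]=q
save(out,"pics/crop1.png")
# green mask
for n,C in(("top",T),("side",S)):
    hsv=cv2.cvtColor(C["img"],cv2.COLOR_RGB2HSV)
    m=cv2.inRange(hsv,(55,80,30),(90,255,255))
    if n=="side": m[:120]=0;m[:,300:]=0
    m=cv2.morphologyEx(m,cv2.MORPH_CLOSE,np.ones((25,25)))
    k=max(cv2.findContours(m,0,1)[0],key=cv2.contourArea)
    q=cv2.boxPoints(cv2.minAreaRect(k));ap=cv2.approxPolyDP(k,6,True)[:,0]
    print(n,q.tolist(),ap.tolist(),[ray(C,*p,0.01)[:2].round(4).tolist() for p in ap])
E
```

```text
429.9391478787027
top [[164.88967895507812, 186.67588806152344], [278.43450927734375, 177.2137908935547], [281.0483093261719, 208.5792999267578], [167.50347900390625, 218.04139709472656]] [[278, 183], [167, 190], [167, 212], [272, 209], [280, 204]] [[0.5671, -0.0919], [0.5216, 0.334], [0.4361, 0.3266], [0.4643, -0.0722], [0.4849, -0.1021]]
side [[233.15994262695312, 135.11997985839844], [271.2399597167969, 129.6799774169922], [284.2399597167969, 220.6799774169922], [246.15994262695312, 226.11997985839844]] [[263, 133], [234, 135], [246, 224], [284, 219]] [[0.5301, 0.3407], [0.4167, 0.3279], [0.4694, -0.1095], [0.5959, -0.088]]
```

View pics/crop1.png

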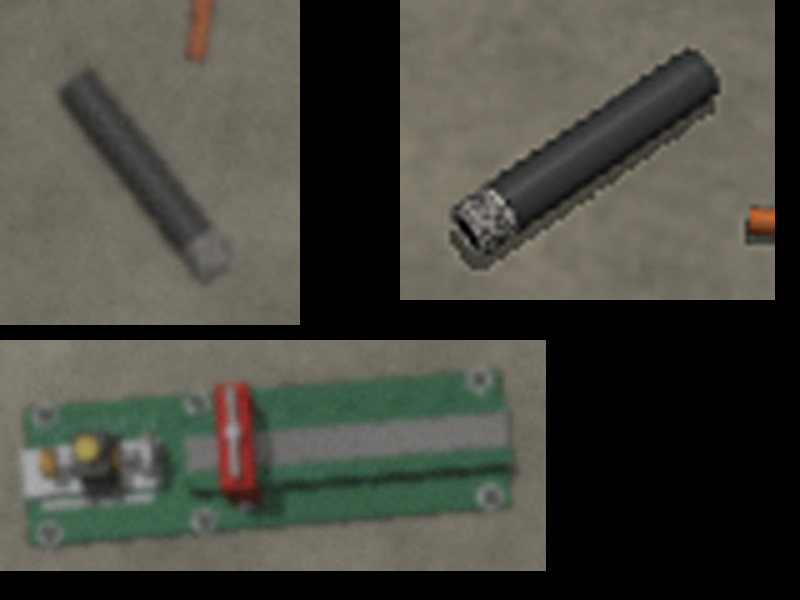

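The crop confirms the choice: black pipe with one bright threaded end, top px (357,212) and side px (244,300). The plain end is at top px (331,177).

```bash
python3 - <<'E'
from h import *
T=np.load("top0.npy",allow_pickle=True).item();S=np.load("side0.npy",allow_pickle=True).item()
# groove strip
def strip(C,sideview,rng,lo,hi):
    hsv=cv2.cvtColor(C["img"],cv2.COLOR_RGB2HSV).astype(float)
    P=[]
    for k in rng:
        l,h=lo(k),hi(k)
        line=hsv[k,l:h] if sideview else hsv[l:h,k]
        m=(line[:,1]<60)&(line[:,2]>80)
        i=np.where(m)[0]
        if len(i)<3: continue
        c=l+i.mean(); P.append(ray(C,*((c,k) if sideview else (k,c)),0.045))
    P=np.array(P);vx,vy,x0,y0=cv2.fitLine(P[:,:2].astype(np.float32),cv2.DIST_HUBER,0,.01,.01).ravel()
    if vy<0:vx,vy=-vx,-vy
    print("groove n",len(P),"x at y=0:",x0-y0*vx/vy,"ang",np.degrees(np.arctan2(vy,vx)),"y range",P[:,1].min(),P[:,1].max())
strip(T,0,range(226,279),lambda k:int(191.4+(281-k)*.078)-5,lambda k:int(191.4+(281-k)*.078)+6)
strip(S,1,range(178,216),lambda k:int(264-(215-k)*.2)-9,lambda k:int(264-(215-k)*.2)+10)
print("mouth top",ray(T,281.0,191.3,.045),"far",ray(T,204.3,197.3,.045))
z=.01675
for n,C,a,b in(("top",T,(330.3,176.3),(357.1,212.1)),("side",S,(290.6,270),(243.6,300.4))):
    p,q=ray(C,*a,z),ray(C,*b,z);d=q-p
    print(n,p,q,"mid",(p+q)/2,np.linalg.norm(d),np.degrees(np.arctan2(d[1],d[0])))
# dark mask of nipple in top and side
for n,C,(x0,y0,x1,y1) in(("top",T,(318,165,370,225)),("side",S,(235,258,300,312))):
    g=C["img"][y0:y1,x0:x1].max(2);bg=np.median(g);
    m=(g<bg-35).astype(np.uint8);k=max(cv2.findContours(m,0,1)[0],key=cv2.contourArea)
    rr=cv2.minAreaRect(k);bx=cv2.boxPoints(rr)+[x0,y0]
    e=sorted([ (bx[i]+bx[(i+1)%4])/2 for i in range(4)],key=lambda p:-np.linalg.norm(p-bx.mean(0)))[:2]
    W=[ray(C,*p,z)[:2] for p in e];d=W[1]-W[0];print(n,bg,W,np.linalg.norm(d),np.degrees(np.arctan2(d[1],d[0]))%180)
E
```

```text
groove n 53 x at y=0: 0.51660234 ang 97.28313 y range -0.0914739488581328 0.10316093809716327
groove n 38 x at y=0: 0.5202352 ang 97.092674 y range -0.09928080080975765 0.06606628898159395
mouth top [ 0.52700112 -0.10279113  0.045     ] far [0.49197557 0.18396094 0.045     ]
top [ 0.60047499 -0.29250727  0.01675   ] [ 0.4645845  -0.39484994  0.01675   ] mid [ 0.53252975 -0.34367861  0.01675   ] 0.17011833078573996 -143.01564565969093
side [ 0.60773886 -0.29079198  0.01675   ] [ 0.46622303 -0.39370587  0.01675   ] mid [ 0.53698095 -0.34224893  0.01675   ] 0.17498000142937106 -143.97440445022792
top 111.0 [array([ 0.60221764, -0.28840554]), array([ 0.47927244, -0.38122073])] 0.1540460367855752 37.050301229132174
side 114.0 [array([ 0.61303222, -0.28695662]), array([ 0.45782843, -0.40514679])] 0.1950823764169939 37.289851598851044
```

{"method": "move_arm", "body": {"steps": [{"dx": 3.4, "dy": -1.16}, {"dx": 3.4, "dy": -1.16}, {"dx": 3.4, "dy": -1.16}, {"dx": 3.4, "dy": -1.16}, {"dx": 3.4, "dy": -1.16}, {"dx": 3.4, "dy": -1.16}, {"dx": 3.4, "dy": -1.16}, {"dx": 3.4, "dy": -1.16}, {"dx": 3.4, "dy": -1.16}, {"dx": 3.4, "dy": -1.16}, {"dx": 3.4, "dy": -1.16}, {"dx": 3.4, "dy": -1.16}], "claw": 7.0}}

```text
$.steps[0]: bad value
```

{"method": "move_arm", "body": {"steps": [{"dz": 3, "spin": -0.115}, {"dz": 3, "spin": -0.115}, {"dz": 3, "spin": -0.114}, {"dz": 2}, {"dz": 0}, {"dz": 0}]}}

```text
$.steps[0]: bad value
```

```bash
cat >> h.py <<'E'
def pose():
    s=telemetry.read_state();from scipy.spatial.transform import Rotation as Ro
    return s,np.array(s["ee_pos"]),Ro.from_quat(s["eef_rot"]).as_matrix()
def go(x,y,z,yaw=None):
    s,p,R=pose();th=np.degrees(np.arctan2(R[1,0],R[0,0]))
    print("t",s["time"],"p",p.round(4),"yaw",th.round(2),"tilt",R[:2,2].round(4),"q",np.round(s["joint_positions"],2),"F",np.round(s["ft_force"],1),"w",s["width"],"g",s["grip_force"])
    print("shift cm",(R.T@(np.array([x,y,z])-p)*100).round(2))
    if yaw is not None: print("spin",round(np.radians((th-yaw+180)%360-180),4))
    return s,p,R
E
python3 - <<'E'
from h import *
go(.535,-.343,.1927,36.8)
E
```

```text
t 0.1 p [ 0.1833 -0.5974  0.404 ] yaw 17.06 tilt [-0.0004  0.0012] q [ 1.25  0.33 -0.06  1.46  0.02  1.35 -0.09] F [ 0.3 -1.4 -0.6] w 0.08706753620745204 g 0.0
shift cm [ 41.08 -13.97  21.15]
spin -0.3445
```

{"method": "move_arm", "body": {"steps": [{"dx": 3.4, "dy": -1.16, "dz": 0, "spin": 0}, {"dx": 3.4, "dy": -1.16, "dz": 0, "spin": 0}, {"dx": 3.4, "dy": -1.16, "dz": 0, "spin": 0}, {"dx": 3.4, "dy": -1.16, "dz": 0, "spin": 0}, {"dx": 3.4, "dy": -1.16, "dz": 0, "spin": 0}, {"dx": 3.4, "dy": -1.16, "dz": 0, "spin": 0}, {"dx": 3.4, "dy": -1.16, "dz": 0, "spin": 0}, {"dx": 3.4, "dy": -1.16, "dz": 0, "spin": 0}, {"dx": 3.4, "dy": -1.16, "dz": 0, "spin": 0}, {"dx": 3.4, "dy": -1.16, "dz": 0, "spin": 0}, {"dx": 3.4, "dy": -1.16, "dz": 0, "spin": 0}, {"dx": 3.4, "dy": -1.16, "dz": 0, "spin": 0}], "claw": 7.0}}

```text
time: 1.3
ee_pos: [0.5336, -0.3437, 0.4044]
eef_rot: [0.989, 0.148, -0.0, -0.0]
ft_force: [0.4, -0.2, -0.0]
width: 0.07
grip_force: 0.0
```

{"method": "move_arm", "body": {"steps": [{"dx": 0, "dy": 0, "dz": 3, "spin": -0.115}, {"dx": 0, "dy": 0, "dz": 3, "spin": -0.115}, {"dx": 0, "dy": 0, "dz": 3, "spin": -0.114}, {"dx": 0, "dy": 0, "dz": 3, "spin": 0}, {"dx": 0, "dy": 0, "dz": 0, "spin": 0}, {"dx": 0, "dy": 0, "dz": 0, "spin": 0}]}}

```text
time: 1.9
ee_pos: [0.5326, -0.3448, 0.2851]
eef_rot: [0.949, 0.315, -0.0, -0.0]
ft_force: [0.7, -0.5, 1.4]
width: 0.0701
grip_force: 0.0
```

```bash
python3 - <<'E'
from h import *
go(.535,-.343,.1927,36.8)
a,b=cam("top"),cam("side");print(proj(b,[.535,-.343,.017]))
A=cv2.resize(a["img"][150:250,300:400],(400,400));B=cv2.resize(b["img"][235:335,210:310],(400,400));save(np.hstack([A,B]),"pics/app.png")
E
```

```text
t 1.9 p [ 0.5326 -0.3448  0.2851] yaw 36.74 tilt [-0.0006  0.0005] q [ 0.76  0.46 -0.33  1.56  0.16  1.15 -0.54] F [ 0.7 -0.5  1.4] w 0.07010959796586666 g 0.0
shift cm [0.3  0.01 9.24]
spin -0.001
[267.02503491 284.99961949]
```

View pics/app.png

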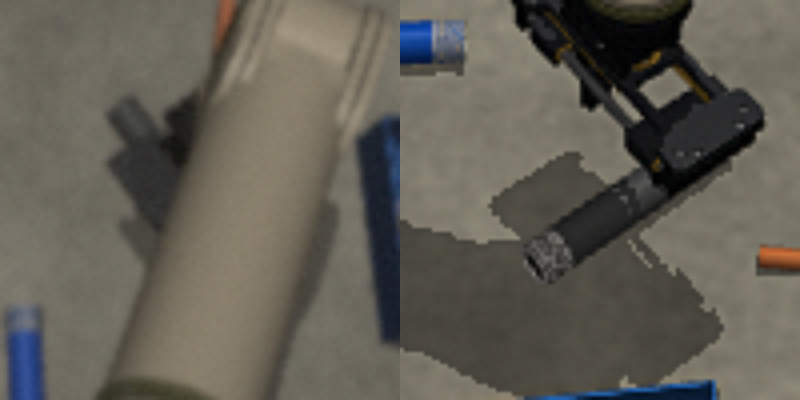

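The gripper is lined up over the nipple; its thread sits at about (548,255) in the crop, clear of the fingers. I'll descend and grip.

{"method": "move_arm", "body": {"steps": [{"dx": 0.3, "dy": 0, "dz": 3, "spin": 0}, {"dx": 0, "dy": 0, "dz": 3, "spin": 0}, {"dx": 0, "dy": 0, "dz": 2.2, "spin": 0}, {"dx": 0, "dy": 0, "dz": 1, "spin": 0}, {"dx": 0, "dy": 0, "dz": 0, "spin": 0}]}}

```text
time: 2.5
ee_pos: [0.5351, -0.343, 0.1928]
eef_rot: [0.949, 0.315, -0.0, -0.0]
ft_force: [0.4, 0.4, -0.1]
width: 0.0702
grip_force: 0.0
```

{"method": "move_arm", "body": {"steps": [{"dx": 0, "dy": 0, "dz": 0, "spin": 0}, {"dx": 0, "dy": 0, "dz": 0, "spin": 0}, {"dx": 0, "dy": 0, "dz": 0, "spin": 0}, {"dx": 0, "dy": 0, "dz": 0, "spin": 0}, {"dx": 0, "dy": 0, "dz": 0, "spin": 0}, {"dx": 0, "dy": 0, "dz": 0, "spin": 0}], "claw": 2.5, "squeeze": 35}}

```text
time: 3.1
ee_pos: [0.5351, -0.3431, 0.193]
eef_rot: [0.949, 0.315, 0.0, 0.0]
ft_force: [0.2, -0.3, 0.5]
width: 0.0328
grip_force: 35.0
```

{"method": "move_arm", "body": {"steps": [{"dx": 0, "dy": 0, "dz": -1, "spin": 0}, {"dx": 0, "dy": 0, "dz": -2, "spin": 0}, {"dx": 0, "dy": 0, "dz": -2, "spin": 0}, {"dx": 0, "dy": 0, "dz": 0, "spin": 0}, {"dx": 0, "dy": 0, "dz": 0, "spin": 0}]}}

```text
time: 3.6
ee_pos: [0.5348, -0.3428, 0.2424]
eef_rot: [0.949, 0.315, -0.0, -0.0]
ft_force: [-0.7, -0.0, -6.3]
width: 0.0329
grip_force: 35.0
```

```bash
python3 - <<'E'
from h import *
go(.52,-.27,.25,-53.2)
E
```

```text
t 3.6 p [ 0.5348 -0.3428  0.2424] yaw 36.77 tilt [-0.0004  0.    ] q [ 0.75  0.51 -0.33  1.59  0.18  1.07 -0.55] F [-0.7 -0.  -6.3] w 0.03293867032566893 g 34.977782517671585
shift cm [ 3.18 -6.72 -0.76]
spin 1.5703
```

{"method": "move_arm", "body": {"steps": [{"dx": 1.6, "dy": -3.4, "dz": 0, "spin": 0}, {"dx": 1.6, "dy": -3.3, "dz": 0, "spin": 0}, {"dx": 0, "dy": 0, "dz": 0, "spin": 0.142}, {"dx": 0, "dy": 0, "dz": 0, "spin": 0.142}, {"dx": 0, "dy": 0, "dz": 0, "spin": 0.142}, {"dx": 0, "dy": 0, "dz": 0, "spin": 0.142}, {"dx": 0, "dy": 0, "dz": 0, "spin": 0.142}, {"dx": 0, "dy": 0, "dz": 0, "spin": 0.142}, {"dx": 0, "dy": 0, "dz": 0, "spin": 0.142}, {"dx": 0, "dy": 0, "dz": 0, "spin": 0.142}, {"dx": 0, "dy": 0, "dz": 0, "spin": 0.142}, {"dx": 0, "dy": 0, "dz": 0, "spin": 0.142}]}}

```text
time: 4.8
ee_pos: [0.5199, -0.2698, 0.241]
eef_rot: [0.924, -0.382, -0.001, 0.0]
ft_force: [0.7, -0.8, -6.5]
width: 0.0327
grip_force: 35.0
```

{"method": "move_arm", "body": {"steps": [{"dx": 0, "dy": 0, "dz": 0, "spin": 0.142}, {"dx": 0, "dy": 0, "dz": 0, "spin": 0}, {"dx": 0, "dy": 0, "dz": 0, "spin": 0}]}}

```text
time: 5.1
ee_pos: [0.5202, -0.2698, 0.2417]
eef_rot: [0.897, -0.442, -0.001, 0.0]
ft_force: [0.1, 0.2, -5.9]
width: 0.0324
grip_force: 35.0
```

```bash
python3 - <<'E'
from h import *
go(.52,-.27,.195,-53.2)
E
```

```text
t 5.1 p [ 0.5202 -0.2698  0.2417] yaw -52.47 tilt [-0.0017  0.0005] q [ 0.48  0.39 -0.09  1.74  0.04  1.01 -2.12] F [ 0.1  0.2 -5.9] w 0.03237358461331103 g 34.97451916337013
shift cm [0.01 0.02 4.67]
spin 0.0128
```

{"method": "move_arm", "body": {"steps": [{"dx": 0, "dy": 0, "dz": 2, "spin": 0}, {"dx": 0, "dy": 0, "dz": 1.5, "spin": 0}, {"dx": 0, "dy": 0, "dz": 0.7, "spin": 0}, {"dx": 0, "dy": 0, "dz": 0.4, "spin": 0}, {"dx": 0, "dy": 0, "dz": 0.2, "spin": 0}, {"dx": 0, "dy": 0, "dz": 0, "spin": 0}, {"dx": 0, "dy": 0, "dz": 0, "spin": 0}]}}

```text
time: 5.8
ee_pos: [0.5208, -0.2702, 0.1953]
eef_rot: [0.896, -0.444, 0.0, 0.0]
ft_force: [-0.4, 0.5, -4.6]
width: 0.0328
grip_force: 35.0
```

```bash
python3 - <<'E'
from h import *
go(.52,-.27,.193,-53.2)
E
```

```text
t 5.8 p [ 0.5208 -0.2702  0.1953] yaw -52.71 tilt [ 0.0008 -0.0005] q [ 0.48  0.45 -0.09  1.77  0.05  0.92 -2.13] F [-0.4  0.5 -4.6] w 0.032818971111068344 g 34.974342584609985
shift cm [-0.06  0.05  0.23]
spin 0.0085
```

{"method": "move_arm", "body": {"steps": [{"dx": 0, "dy": 0, "dz": 0.15, "spin": 0}, {"dx": 0, "dy": 0, "dz": 0.1, "spin": 0}, {"dx": 0, "dy": 0, "dz": 0, "spin": 0}, {"dx": 0, "dy": 0, "dz": 0, "spin": 0}]}}

```text
time: 6.2
ee_pos: [0.5207, -0.2702, 0.193]
eef_rot: [0.896, -0.444, 0.0, 0.0]
ft_force: [-2.8, 2.3, 5.3]
width: 0.0327
grip_force: 35.0
```

{"method": "move_arm", "body": {"steps": [{"dx": 0, "dy": 0, "dz": 0, "spin": 0}, {"dx": 0, "dy": 0, "dz": 0, "spin": 0}, {"dx": 0, "dy": 0, "dz": 0, "spin": 0}, {"dx": 0, "dy": 0, "dz": 0, "spin": 0}], "claw": 4.5}}

```text
time: 6.6
ee_pos: [0.5206, -0.2701, 0.1922]
eef_rot: [0.896, -0.444, 0.0, 0.0]
ft_force: [0.4, 0.6, -0.0]
width: 0.0443
grip_force: 0.0
```

{"method": "move_arm", "body": {"steps": [{"dx": 0, "dy": 0, "dz": -1, "spin": 0}, {"dx": 0, "dy": 0, "dz": -2, "spin": 0}, {"dx": 0, "dy": 0, "dz": -2, "spin": 0}, {"dx": 0, "dy": 0, "dz": 0, "spin": -0.143}, {"dx": 0, "dy": 0, "dz": 0, "spin": -0.143}, {"dx": 0, "dy": 0, "dz": 0, "spin": -0.143}, {"dx": 0, "dy": 0, "dz": 0, "spin": -0.143}, {"dx": 0, "dy": 0, "dz": 0, "spin": -0.143}, {"dx": 0, "dy": 0, "dz": 0, "spin": -0.143}, {"dx": 0, "dy": 0, "dz": 0, "spin": -0.143}, {"dx": 0, "dy": 0, "dz": 0, "spin": -0.143}, {"dx": 0, "dy": 0, "dz": 0, "spin": -0.143}]}}

```text
time: 7.8
ee_pos: [0.5206, -0.2702, 0.2431]
eef_rot: [0.983, 0.185, 0.0, 0.0]
ft_force: [-0.0, -0.2, -0.0]
width: 0.0452
grip_force: 0.0
```

{"method": "move_arm", "body": {"steps": [{"dx": 0, "dy": 0, "dz": 0, "spin": -0.143}, {"dx": 0, "dy": 0, "dz": 0, "spin": -0.143}, {"dx": 0, "dy": 0, "dz": 0, "spin": -0.143}, {"dx": 0, "dy": 0, "dz": 0, "spin": -0.143}, {"dx": 0, "dy": 0, "dz": 0, "spin": -0.143}, {"dx": 0, "dy": 0, "dz": 0, "spin": -0.143}, {"dx": 0, "dy": 0, "dz": 0, "spin": -0.143}, {"dx": 0, "dy": 0, "dz": 0, "spin": -0.143}, {"dx": 0, "dy": 0, "dz": 0, "spin": -0.143}, {"dx": 0, "dy": 0, "dz": 0, "spin": -0.143}, {"dx": 0, "dy": 0, "dz": 0, "spin": -0.143}, {"dx": 0, "dy": 0, "dz": 0, "spin": -0.143}], "claw": 7}}

```text
time: 9.0
ee_pos: [0.5206, -0.2703, 0.2431]
eef_rot: [0.503, 0.865, -0.0, 0.0]
ft_force: [-0.6, -0.1, -0.0]
width: 0.0698
grip_force: 0.0
```

```bash
python3 - <<'E'
from h import *
go(.5208,-.2702,.193,127.3)
a,b=cam("top"),cam("side");print(proj(b,[.52,-.27,.017]),proj(a,[.52,-.27,.017]))
A=cv2.resize(a["img"][150:250,270:370],(400,400));B=cv2.resize(b["img"][210:310,210:310],(400,400));save(np.hstack([A,B]),"pics/re.png")
E
```

```text
t 9.0 p [ 0.5206 -0.2703  0.2431] yaw 119.65 tilt [ 0.0004 -0.0009] q [ 0.9   0.46 -0.62  1.72  0.3   1.06  0.7 ] F [-0.6 -0.1 -0. ] w 0.069817377839342 g 0.0
shift cm [0.   0.03 5.01]
spin -0.1334
[261.77176961 264.13416807] [324.29951533 196.4433415 ]
```

View pics/re.png

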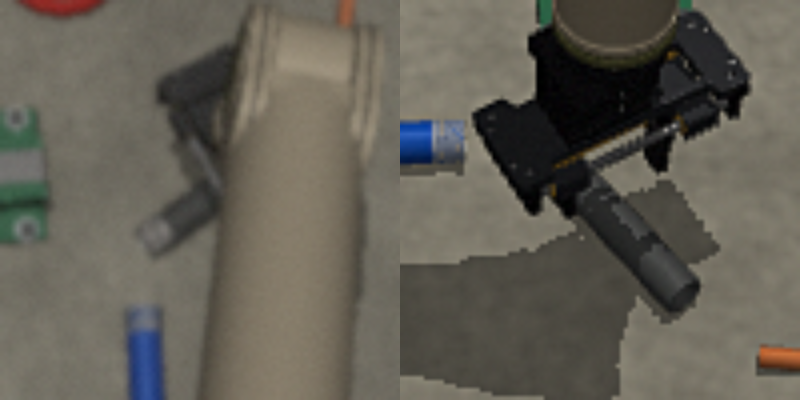

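The nipple stayed put: thread at crop (150,238) in the top view, plain end at (684,287) in the side view. I'll regrip it with the gripper turned half round.

{"method": "move_arm", "body": {"steps": [{"dx": 0, "dy": 0, "dz": 0, "spin": -0.133}, {"dx": 0, "dy": 0, "dz": 2, "spin": 0}, {"dx": 0, "dy": 0, "dz": 2, "spin": 0}, {"dx": 0, "dy": 0, "dz": 1, "spin": 0}, {"dx": 0, "dy": 0, "dz": 0, "spin": 0}]}}

```text
time: 9.6
ee_pos: [0.5201, -0.2699, 0.1913]
eef_rot: [0.448, 0.894, -0.0, -0.001]
ft_force: [0.0, 0.6, 0.0]
width: 0.0704
grip_force: 0.0
```

{"method": "move_arm", "body": {"steps": [{"dx": 0, "dy": 0, "dz": 0, "spin": 0}, {"dx": 0, "dy": 0, "dz": 0, "spin": 0}, {"dx": 0, "dy": 0, "dz": 0, "spin": 0}, {"dx": 0, "dy": 0, "dz": 0, "spin": 0}, {"dx": 0, "dy": 0, "dz": 0, "spin": 0}, {"dx": 0, "dy": 0, "dz": 0, "spin": 0}], "claw": 2.5}}

```text
time: 10.2
ee_pos: [0.5206, -0.2701, 0.1925]
eef_rot: [0.447, 0.895, -0.0, 0.0]
ft_force: [0.7, -0.5, 1.3]
width: 0.0323
grip_force: 35.0
```

{"method": "move_arm", "body": {"steps": [{"dx": 0, "dy": 0, "dz": -1, "spin": 0}, {"dx": 0, "dy": 0, "dz": -3, "spin": 0}, {"dx": 0, "dy": 0, "dz": -4, "spin": 0}, {"dx": 0, "dy": 0, "dz": -4, "spin": 0}, {"dx": 0, "dy": 0, "dz": 0, "spin": 0.13}, {"dx": 0, "dy": 0, "dz": 0, "spin": 0.13}, {"dx": 0, "dy": 0, "dz": 0, "spin": 0.13}, {"dx": 0, "dy": 0, "dz": 0, "spin": 0.13}, {"dx": 0, "dy": 0, "dz": 0, "spin": 0}, {"dx": 0, "dy": 0, "dz": 0, "spin": 0}]}}

```text
time: 11.2
ee_pos: [0.5203, -0.2699, 0.3122]
eef_rot: [0.66, 0.751, -0.0, -0.0]
ft_force: [-0.5, 0.3, -5.1]
width: 0.0324
grip_force: 35.0
```

```bash
python3 - <<'E'
from h import *
a=np.radians(97.2);u=np.array([np.cos(a),np.sin(a)]);m=np.array([.5314,-.103])
p=m+u*.100;print(p)   # nipple centre at bed y=-70
go(p[0],p[1],.28,97.2)
E
```

```text
[ 0.51886668 -0.00378853]
t 11.2 p [ 0.5203 -0.2699  0.3122] yaw 97.4 tilt [-0.0007  0.0001] q [ 0.88  0.38 -0.58  1.66  0.22  1.18  0.37] F [-0.5  0.3 -5.1] w 0.0323570842886579 g 34.959875643253326
shift cm [26.41  3.28  3.22]
spin 0.0034
```

{"method": "move_arm", "body": {"steps": [{"dx": 2.3, "dy": 0.3, "dz": 0, "spin": 0}, {"dx": 3.3, "dy": 0.4, "dz": 0, "spin": 0}, {"dx": 3.3, "dy": 0.4, "dz": 0, "spin": 0}, {"dx": 3.3, "dy": 0.4, "dz": 0, "spin": 0}, {"dx": 3.3, "dy": 0.4, "dz": 0, "spin": 0}, {"dx": 3.3, "dy": 0.4, "dz": 0, "spin": 0}, {"dx": 3.3, "dy": 0.4, "dz": 0, "spin": 0}, {"dx": 2.8, "dy": 0.4, "dz": 0, "spin": 0}, {"dx": 1.5, "dy": 0.18, "dz": 0, "spin": 0}, {"dx": 0, "dy": 0, "dz": 1.5, "spin": 0}, {"dx": 0, "dy": 0, "dz": 1.5, "spin": 0}, {"dx": 0, "dy": 0, "dz": 0, "spin": 0}]}}

```text
time: 12.4
ee_pos: [0.5191, -0.0055, 0.2794]
eef_rot: [0.662, 0.75, -0.002, -0.002]
ft_force: [0.0, -0.0, -5.7]
width: 0.0328
grip_force: 35.0
```

```bash
python3 - <<'E'
from h import *
go(.5189,-.0038,.2294,97.2)
b=cam("side");a=cam("top")
m=np.array([.5314,-.103]);an=np.radians(97.2);u=np.array([np.cos(an),np.sin(an)])
im=cv2.resize(b["img"][110:235,200:320],(576,600),interpolation=cv2.INTER_CUBIC);save(im,"pics/over.png")
E
```

```text
t 12.4 p [ 0.5191 -0.0055  0.2794] yaw 97.15 tilt [-0.0048 -0.0002] q [ 0.57  0.3  -0.73  1.85  0.22  1.08 -0.12] F [ 0.  -0.  -5.7] w 0.03281275727789254 g 34.96153682470322
shift cm [0.17 0.03 5.  ]
spin -0.0008
```

View pics/over.png

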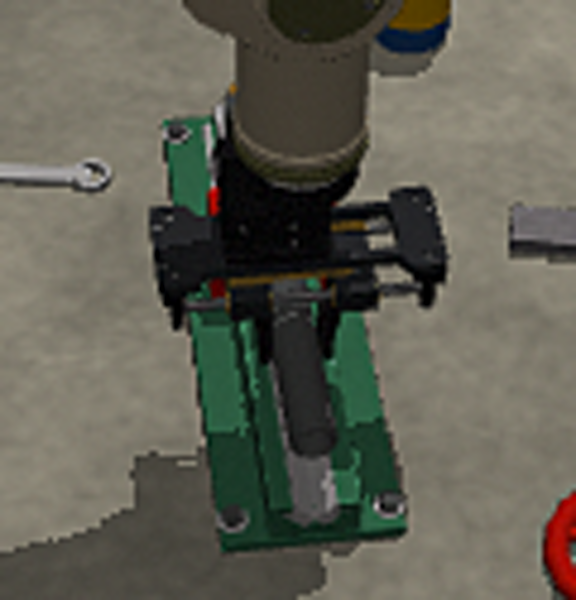

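The nipple hangs in line over the groove, with its plain end at crop (315,440) and the groove mouth below at (312,515). I'll lower it.

{"method": "move_arm", "body": {"steps": [{"dx": 0, "dy": 0, "dz": 2, "spin": 0}, {"dx": 0, "dy": 0, "dz": 1.5, "spin": 0}, {"dx": 0, "dy": 0, "dz": 0.7, "spin": 0}, {"dx": 0, "dy": 0, "dz": 0.2, "spin": 0}, {"dx": 0, "dy": 0, "dz": 0.2, "spin": 0}, {"dx": 0, "dy": 0, "dz": 0, "spin": 0}, {"dx": 0, "dy": 0, "dz": 0, "spin": 0}]}}

```text
time: 13.2
ee_pos: [0.5204, -0.004, 0.2368]
eef_rot: [0.662, 0.75, 0.0, 0.0]
ft_force: [-0.6, 0.8, -5.0]
width: 0.0326
grip_force: 35.0
```

```bash
python3 - <<'E'
from h import *
go(.5189,-.0038,.2294,97.2)
E
```

```text
t 13.2 p [ 0.5204 -0.004   0.2368] yaw 97.17 tilt [ 0.0009 -0.0002] q [ 0.54  0.36 -0.71  1.89  0.28  0.99 -0.17] F [-0.6  0.8 -5. ] w 0.032635258712147217 g 34.961742013692856
shift cm [ 0.04 -0.14  0.74]
spin -0.0006
```

{"method": "move_arm", "body": {"steps": [{"dx": 0, "dy": -0.07, "dz": 0.2, "spin": 0}, {"dx": 0, "dy": 0, "dz": 0.2, "spin": 0}, {"dx": 0, "dy": 0, "dz": 0.1, "spin": 0}, {"dx": 0, "dy": 0, "dz": 0, "spin": 0}, {"dx": 0, "dy": 0, "dz": 0, "spin": 0}]}}

```text
time: 13.7
ee_pos: [0.5195, -0.0041, 0.2313]
eef_rot: [0.662, 0.75, 0.0, 0.0]
ft_force: [-0.8, -0.3, -4.8]
width: 0.0327
grip_force: 35.0
```

{"method": "move_arm", "body": {"steps": [{"dx": 0, "dy": 0, "dz": 0.1, "spin": 0}, {"dx": 0, "dy": 0, "dz": 0.05, "spin": 0}, {"dx": 0, "dy": 0, "dz": 0, "spin": 0}, {"dx": 0, "dy": 0, "dz": 0, "spin": 0}]}}

```text
time: 14.1
ee_pos: [0.5198, -0.004, 0.2302]
eef_rot: [0.662, 0.75, 0.0, 0.0]
ft_force: [0.4, 0.5, 3.6]
width: 0.0326
grip_force: 34.9
```

```bash
python3 - <<'E'
from h import *
go(.5189,-.0038,.2294,97.2)
E
```

```text
t 14.1 p [ 0.5198 -0.004   0.2302] yaw 97.16 tilt [0.0012 0.    ] q [ 0.54  0.37 -0.71  1.89  0.28  0.98 -0.17] F [0.4 0.5 3.6] w 0.03263405474662402 g 34.947330057621
shift cm [ 0.03 -0.09  0.08]
spin -0.0008
```

Seated at the expected height. Next I'll release, shift back towards the plain end and regrip softly.

{"method": "move_arm", "body": {"steps": [{"dx": 0, "dy": 0, "dz": -0.05, "spin": 0}, {"dx": 0, "dy": 0, "dz": 0, "spin": 0}, {"dx": 0, "dy": 0, "dz": 0, "spin": 0}, {"dx": 0, "dy": 0, "dz": 0, "spin": 0}], "claw": 5.0}}

```text
time: 14.5
ee_pos: [0.5194, -0.0042, 0.2301]
eef_rot: [0.662, 0.75, -0.0, -0.0]
ft_force: [-0.7, 0.5, -0.4]
width: 0.0489
grip_force: 0.0
```

{"method": "move_arm", "body": {"steps": [{"dx": -2, "dy": 0, "dz": 0, "spin": 0}, {"dx": -3, "dy": 0, "dz": 0, "spin": 0}, {"dx": -2, "dy": 0, "dz": 0, "spin": 0}, {"dx": 0, "dy": 0, "dz": 0, "spin": 0}, {"dx": 0, "dy": 0, "dz": 0, "spin": 0}]}}

```text
time: 15.0
ee_pos: [0.5281, -0.0736, 0.2301]
eef_rot: [0.662, 0.75, 0.0, -0.0]
ft_force: [-0.1, 0.0, -0.6]
width: 0.0499
grip_force: 0.0
```

{"method": "move_arm", "body": {"steps": [{"dx": 0, "dy": 0, "dz": 0, "spin": 0}, {"dx": 0, "dy": 0, "dz": 0, "spin": 0}, {"dx": 0, "dy": 0, "dz": 0, "spin": 0}, {"dx": 0, "dy": 0, "dz": 0, "spin": 0}, {"dx": 0, "dy": 0, "dz": 0, "spin": 0}], "claw": 2.5, "squeeze": 10}}

```text
time: 15.5
ee_pos: [0.5288, -0.0728, 0.2307]
eef_rot: [0.661, 0.75, 0.001, 0.001]
ft_force: [4.6, 3.1, 0.3]
width: 0.0336
grip_force: 10.0
```

```bash
python3 - <<'E'
from h import *
a=np.radians(97.2);u=np.array([np.cos(a),np.sin(a)]);m=np.array([.5314,-.103]);p=m+u*.03
go(p[0],p[1],.231,97.2)
b=cam("side");a=cam("top")
A=cv2.resize(a["img"][160:235,160:290],(800,462),interpolation=cv2.INTER_CUBIC)
B=cv2.resize(b["img"][115:235,210:310],(480,576),interpolation=cv2.INTER_CUBIC);save(B,"pics/seat.png")
E
```

```text
t 15.5 p [ 0.5288 -0.0728  0.2307] yaw 97.22 tilt [0.0022 0.0006] q [ 0.63  0.39 -0.67  1.86  0.28  0.99 -0.04] F [4.6 3.1 0.3] w 0.03364018766133312 g 9.99715268611908
shift cm [-0.03 -0.12 -0.03]
spin 0.0004
```

View pics/seat.png

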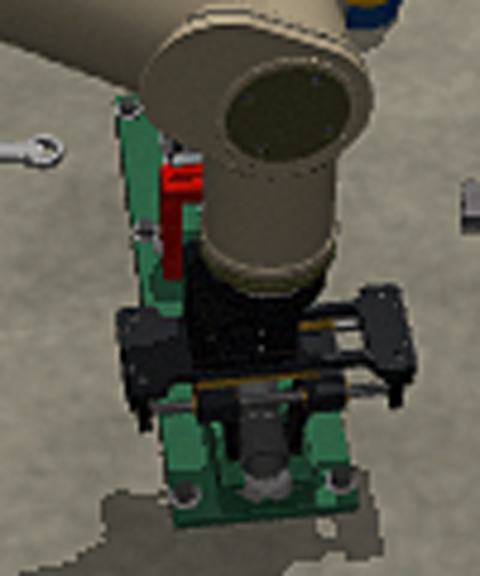

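{"method": "move_arm", "body": {"steps": [{"dx": 0.5, "dy": 0.08, "dz": 0, "spin": 0}, {"dx": 1, "dy": 0, "dz": 0, "spin": 0}, {"dx": 1, "dy": 0, "dz": 0, "spin": 0}, {"dx": 1, "dy": 0, "dz": 0, "spin": 0}, {"dx": 0.5, "dy": 0, "dz": 0, "spin": 0}, {"dx": 0, "dy": 0, "dz": 0, "spin": 0}]}}

```text
time: 16.2
ee_pos: [0.5242, -0.0335, 0.2306]
eef_rot: [0.661, 0.75, 0.0, 0.001]
ft_force: [3.0, -0.2, 2.0]
width: 0.0333
grip_force: 10.0
```

{"method": "move_arm", "body": {"steps": [{"dx": 0.5, "dy": 0, "dz": 0, "spin": 0}, {"dx": 1, "dy": 0, "dz": 0, "spin": 0}, {"dx": 1, "dy": 0, "dz": 0, "spin": 0}, {"dx": 1, "dy": 0, "dz": 0, "spin": 0}, {"dx": 0.5, "dy": 0, "dz": 0, "spin": 0}, {"dx": 0, "dy": 0, "dz": 0, "spin": 0}]}}

```text
time: 16.8
ee_pos: [0.5193, 0.006, 0.2305]
eef_rot: [0.661, 0.75, 0.0, 0.001]
ft_force: [4.0, -0.7, 3.2]
width: 0.0331
grip_force: 10.0
```

```bash
python3 - <<'E'
from h import *
a=np.radians(97.2);u=np.array([np.cos(a),np.sin(a)]);m=np.array([.5314,-.103]);p=m+u*.11
s,_,R=go(p[0],p[1],.231,97.2);print(R.T@s["ft_force"])
b=cam("side");a=cam("top")
A=cv2.resize(a["img"][165:225,155:255],(800,480),interpolation=cv2.INTER_CUBIC)
save(A,"pics/slide.png")
E
```

```text
t 16.8 p [0.5193 0.006  0.2305] yaw 97.17 tilt [ 0.001  -0.0004] q [ 0.52  0.36 -0.71  1.9   0.28  0.98 -0.19] F [ 4.  -0.7  3.2] w 0.03310884641691457 g 9.999062865972519
shift cm [ 0.04 -0.16 -0.05]
spin -0.0005
[-1.23932506  3.86823152 -3.23793458]
```

View pics/slide.png

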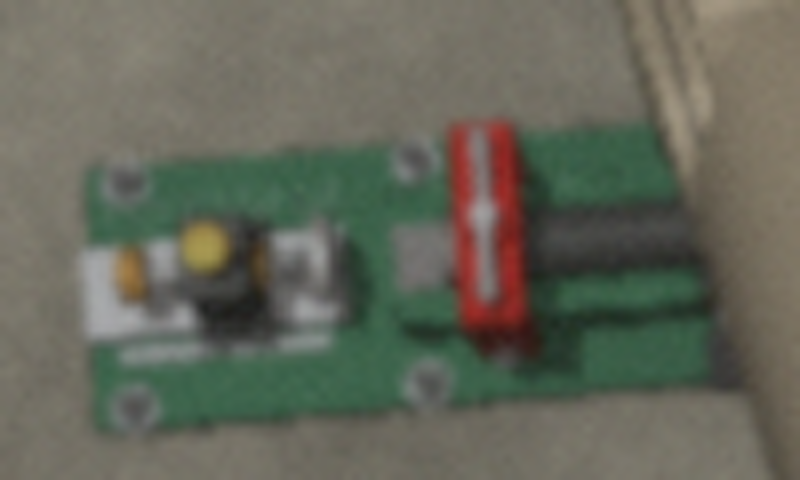

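The thread has slid under the bridge and is still hidden. The disc face is near crop (345,265), by estimate about 40 mm ahead of the thread.

{"method": "move_arm", "body": {"steps": [{"dx": 0.5, "dy": 0.08, "dz": -0.03, "spin": 0}, {"dx": 0.6, "dy": 0, "dz": 0, "spin": 0}, {"dx": 0.6, "dy": 0, "dz": 0, "spin": 0}, {"dx": 0.3, "dy": 0, "dz": 0, "spin": 0}, {"dx": 0, "dy": 0, "dz": 0, "spin": 0}]}}

```text
time: 17.4
ee_pos: [0.5172, 0.0253, 0.2305]
eef_rot: [0.662, 0.75, -0.001, 0.0]
ft_force: [2.7, -3.1, 1.2]
width: 0.0331
grip_force: 10.0
```

```bash
python3 - <<'E'
from h import *
s,p,R=go(.5,0.1,.231,97.2);print(R.T@s["ft_force"])
a=cam("top");T=np.load("top0.npy",allow_pickle=True).item()
A=np.vstack([cv2.resize(i["img"][180:215,185:225],(640,560//2*1),interpolation=cv2.INTER_CUBIC) for i in (T,a)])
save(A,"pics/slide2.png")
print("disc",ray(a,197.8,197.6,.07),ray(a,197.8,197.6,.054))
E
```

```text
t 17.4 p [0.5172 0.0253 0.2305] yaw 97.14 tilt [-0.0004 -0.0011] q [ 0.49  0.36 -0.72  1.9   0.29  0.98 -0.23] F [ 2.7 -3.1  1.2] w 0.03308666938089307 g 10.000024884939194
shift cm [ 7.63 -0.78 -0.06]
spin -0.0011
[-3.40254136  2.26586509 -1.24277911]
disc [0.48485514 0.20447276 0.07      ] [0.48802894 0.20687767 0.054     ]
```

View pics/slide2.png

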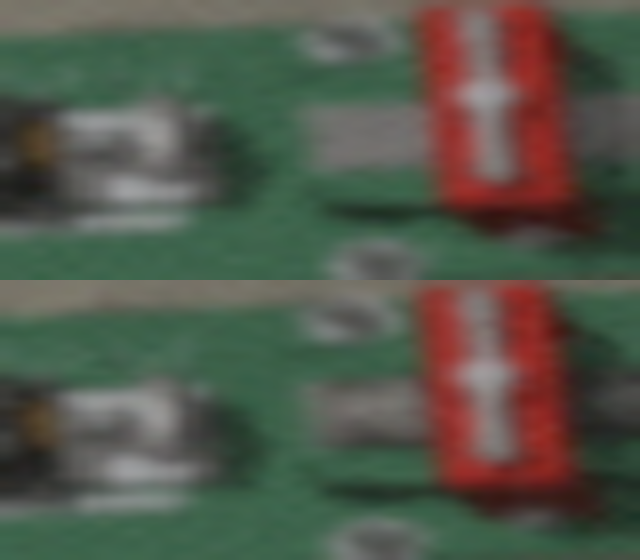

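The thread is out past the bridge at crop (308,410), and the disc face is at about (190,410), a gap of roughly 25 mm. I'll creep up in small steps and watch the force.

{"method": "move_arm", "body": {"steps": [{"dx": 0.4, "dy": 0.05, "dz": 0, "spin": 0}, {"dx": 0.4, "dy": 0, "dz": 0, "spin": 0}, {"dx": 0.4, "dy": 0, "dz": 0, "spin": 0}, {"dx": 0.2, "dy": 0, "dz": 0, "spin": 0}, {"dx": 0.1, "dy": 0, "dz": 0, "spin": 0}, {"dx": 0.1, "dy": 0, "dz": 0, "spin": 0}], "squeeze": 8}}

```text
time: 18.05
ee_pos: [0.5157, 0.0399, 0.2304]
eef_rot: [0.662, 0.749, -0.002, 0.0]
ft_force: [1.7, -8.8, 3.8]
width: 0.0335
grip_force: 8.0
```

{"method": "move_arm", "body": {"steps": [{"dx": 0.05, "dy": 0, "dz": 0, "spin": 0}, {"dx": 0.05, "dy": 0, "dz": 0, "spin": 0}, {"dx": 0.05, "dy": 0, "dz": 0, "spin": 0}, {"dx": 0.05, "dy": 0, "dz": 0, "spin": 0}]}}

```text
time: 18.45
ee_pos: [0.5154, 0.0418, 0.2304]
eef_rot: [0.662, 0.749, -0.002, 0.0]
ft_force: [0.7, -10.0, 5.5]
width: 0.0333
grip_force: 8.0
```

{"method": "move_arm", "body": {"steps": [{"dx": 0.05, "dy": 0, "dz": 0, "spin": 0}, {"dx": 0.05, "dy": 0, "dz": 0, "spin": 0}, {"dx": 0.05, "dy": 0, "dz": 0, "spin": 0}]}}

```text
time: 18.75
ee_pos: [0.5153, 0.0433, 0.2304]
eef_rot: [0.662, 0.749, -0.002, 0.0]
ft_force: [-0.1, -9.4, 4.9]
width: 0.0333
grip_force: 8.0
```

```bash
python3 - <<'E'
from h import *
s,p,R=go(.5,0.1,.231,97.2);print(R.T@s["ft_force"])
E
```

```text
t 18.75 p [0.5153 0.0433 0.2304] yaw 97.05 tilt [-0.0014 -0.0029] q [ 0.46  0.37 -0.73  1.9   0.29  0.99 -0.27] F [-0.1 -9.4  4.9] w 0.033336967268049945 g 8.002324998378754
shift cm [ 5.82 -0.82 -0.08]
spin -0.0027
[-9.28954129 -1.24347185 -4.82980101]
```

```bash
python3 - <<'E'
from h import *
s,p,R=go(.5,0.1,.231,97.2);print(R.T@s["ft_force"])
a=cam("top");T=np.load("top0.npy",allow_pickle=True).item();b=cam("side")
for i in(T,a):
    print([int(v) for v in cv2.cvtColor(i["img"],cv2.COLOR_RGB2HSV)[196:200,190:214,1].mean(0)])
A=np.vstack([cv2.resize(i["img"][180:215,185:225],(640,280),interpolation=cv2.INTER_CUBIC) for i in (T,a)])
save(A,"pics/slide3.png")
E
```

```text
t 18.75 p [0.5153 0.0433 0.2304] yaw 97.05 tilt [-0.0014 -0.0029] q [ 0.46  0.37 -0.73  1.9   0.29  0.99 -0.27] F [-0.1 -9.4  4.9] w 0.033336967268049945 g 8.002324998378754
shift cm [ 5.82 -0.82 -0.08]
spin -0.0027
[-9.28954129 -1.24347185 -4.82980101]
[3, 5, 6, 4, 4, 7, 8, 16, 31, 82, 95, 94, 98, 78, 38, 10, 8, 10, 9, 9, 11, 49, 138, 170]
[3, 1, 7, 5, 5, 5, 4, 14, 34, 28, 17, 16, 17, 14, 15, 15, 14, 9, 12, 13, 25, 93, 166, 173]
```

View pics/slide3.png

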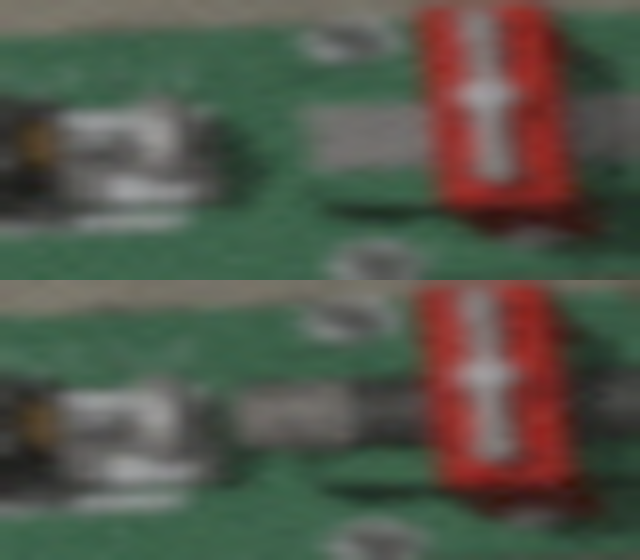

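The nipple followed the gripper: thread end at crop (235,410), disc edge at about (200,410), so a few mm are left. I'll ease the downward press and keep creeping.

{"method": "move_arm", "body": {"steps": [{"dx": 0, "dy": 0, "dz": -0.06, "spin": 0}, {"dx": 0.05, "dy": 0, "dz": 0, "spin": 0}, {"dx": 0.05, "dy": 0, "dz": 0, "spin": 0}]}}

```text
time: 19.15
ee_pos: [0.5148, 0.0461, 0.2306]
eef_rot: [0.662, 0.75, -0.001, -0.001]
ft_force: [1.5, -3.2, -2.2]
width: 0.0336
grip_force: 8.0
```

{"method": "move_arm", "body": {"steps": [{"dx": 0.05, "dy": 0, "dz": 0, "spin": 0}, {"dx": 0.05, "dy": 0, "dz": 0, "spin": 0}]}}

```text
time: 19.35
ee_pos: [0.5148, 0.0474, 0.2308]
eef_rot: [0.661, 0.75, -0.0, -0.0]
ft_force: [0.2, -1.7, -2.3]
width: 0.0333
grip_force: 8.0
```

{"method": "move_arm", "body": {"steps": [{"dx": 0.04, "dy": 0, "dz": 0, "spin": 0}, {"dx": 0.04, "dy": 0, "dz": 0, "spin": 0}]}}

```text
time: 19.55
ee_pos: [0.5148, 0.0481, 0.231]
eef_rot: [0.661, 0.75, -0.0, -0.0]
ft_force: [-0.1, -3.0, -2.6]
width: 0.0331
grip_force: 8.0
```

{"method": "move_arm", "body": {"steps": [{"dx": 0.04, "dy": 0, "dz": 0, "spin": 0}, {"dx": 0.04, "dy": 0, "dz": 0, "spin": 0}]}}

```text
time: 19.75
ee_pos: [0.5148, 0.0488, 0.2311]
eef_rot: [0.662, 0.75, -0.0, -0.0]
ft_force: [-1.0, -3.4, -2.4]
width: 0.0329
grip_force: 8.0
```

```bash
python3 - <<'E'
from h import *
s,p,R=go(.5,0.1,.231,97.2);print(R.T@s["ft_force"])
a=cam("top")
print([int(v) for v in cv2.cvtColor(a["img"],cv2.COLOR_RGB2HSV)[196:200,190:214,1].mean(0)])
print(a["img"][195:201,190:214].mean((0,2)).astype(int).tolist())
E
```

```text
t 19.75 p [0.5148 0.0488 0.2311] yaw 97.17 tilt [-0.0003 -0.0002] q [ 0.45  0.36 -0.73  1.9   0.29  0.99 -0.28] F [-1.  -3.4 -2.4] w 0.03291132957107337 g 8.006905317306519
shift cm [ 5.26 -0.83  0.01]
spin -0.0006
[-3.25597572 -1.42946168  2.39385782]
[3, 5, 5, 3, 3, 6, 9, 13, 12, 16, 15, 16, 17, 17, 17, 16, 11, 13, 10, 15, 29, 101, 170, 171]
[108, 108, 104, 116, 135, 125, 85, 82, 94, 96, 97, 96, 94, 99, 99, 74, 60, 60, 59, 59, 59, 63, 69, 84]
```

{"method": "move_arm", "body": {"steps": [{"dx": 0.04, "dy": 0, "dz": 0, "spin": 0}, {"dx": 0.04, "dy": 0, "dz": 0, "spin": 0}]}}

```text
time: 20.0
ee_pos: [0.5147, 0.0496, 0.2311]
eef_rot: [0.662, 0.75, -0.0, -0.0]
ft_force: [-0.3, -2.7, -1.7]
width: 0.0334
grip_force: 8.0
```

{"method": "move_arm", "body": {"steps": [{"dx": 0.04, "dy": 0, "dz": 0, "spin": 0}, {"dx": 0.04, "dy": 0, "dz": 0, "spin": 0}]}}

```text
time: 20.2
ee_pos: [0.5147, 0.0504, 0.2311]
eef_rot: [0.662, 0.75, -0.0, 0.0]
ft_force: [-1.5, -2.9, -2.5]
width: 0.0333
grip_force: 8.0
```

{"method": "move_arm", "body": {"steps": [{"dx": 0.04, "dy": 0, "dz": 0, "spin": 0}, {"dx": 0.04, "dy": 0, "dz": 0, "spin": 0}]}}

```text
time: 20.4
ee_pos: [0.5146, 0.0512, 0.2311]
eef_rot: [0.662, 0.75, -0.0, 0.0]
ft_force: [-1.3, -3.3, -2.1]
width: 0.0331
grip_force: 8.0
```

{"method": "move_arm", "body": {"steps": [{"dx": 0.04, "dy": 0.02, "dz": 0, "spin": 0}, {"dx": 0.04, "dy": 0, "dz": 0, "spin": 0}]}}

```text
time: 20.6
ee_pos: [0.5146, 0.0518, 0.2311]
eef_rot: [0.662, 0.75, -0.0, -0.0]
ft_force: [-2.7, -4.0, -0.3]
width: 0.033
grip_force: 8.0
```

{"method": "move_arm", "body": {"steps": [{"dx": 0.04, "dy": 0, "dz": 0, "spin": 0}, {"dx": 0.04, "dy": 0, "dz": 0, "spin": 0}]}}

```text
time: 20.8
ee_pos: [0.5145, 0.0526, 0.2311]
eef_rot: [0.662, 0.75, -0.0, 0.0]
ft_force: [-3.6, -4.5, -1.4]
width: 0.0333
grip_force: 8.0
```

```bash
python3 - <<'E'
from h import *
s,p,R=go(.5,0.1,.231,97.2);print(R.T@s["ft_force"])
a=cam("top")
print([int(v) for v in cv2.cvtColor(a["img"],cv2.COLOR_RGB2HSV)[196:200,190:214,1].mean(0)])
print(a["img"][195:201,190:214].mean((0,2)).astype(int).tolist())
E
```

```text
t 20.8 p [0.5145 0.0526 0.2311] yaw 97.15 tilt [-0.0004 -0.0005] q [ 0.45  0.37 -0.73  1.9   0.29  0.99 -0.29] F [-3.6 -4.5 -1.4] w 0.033268680222021785 g 8.01740862429142
shift cm [ 4.89 -0.85  0.01]
spin -0.0009
[-3.99064101 -4.12665012  1.35449197]
[5, 3, 6, 4, 6, 4, 10, 15, 18, 16, 18, 18, 15, 16, 12, 10, 8, 13, 13, 13, 27, 99, 169, 169]
[108, 107, 104, 116, 135, 125, 91, 90, 97, 96, 96, 95, 98, 99, 74, 62, 60, 60, 59, 59, 60, 64, 69, 84]
```

{"method": "move_arm", "body": {"steps": [{"dx": 0.04, "dy": -0.05, "dz": 0, "spin": 0}, {"dx": 0.04, "dy": 0, "dz": 0, "spin": 0}]}}

```text
time: 21.05
ee_pos: [0.5141, 0.0537, 0.2312]
eef_rot: [0.662, 0.75, 0.0, 0.0]
ft_force: [-0.9, -2.6, -2.5]
width: 0.0332
grip_force: 8.0
```

{"method": "move_arm", "body": {"steps": [{"dx": 0.04, "dy": 0, "dz": 0, "spin": 0}, {"dx": 0.04, "dy": 0, "dz": 0, "spin": 0}]}}

```text
time: 21.25
ee_pos: [0.514, 0.0544, 0.2312]
eef_rot: [0.662, 0.75, 0.0, 0.0]
ft_force: [-1.0, -2.8, -2.8]
width: 0.0332
grip_force: 8.0
```

{"method": "move_arm", "body": {"steps": [{"dx": 0.04, "dy": 0, "dz": 0, "spin": 0}, {"dx": 0.04, "dy": 0, "dz": 0, "spin": 0}]}}

```text
time: 21.45
ee_pos: [0.5139, 0.0552, 0.2312]
eef_rot: [0.662, 0.75, 0.0, 0.0]
ft_force: [-0.5, -2.6, -2.1]
width: 0.0335
grip_force: 8.0
```

{"method": "move_arm", "body": {"steps": [{"dx": 0.04, "dy": 0, "dz": 0, "spin": 0}, {"dx": 0.04, "dy": 0, "dz": 0, "spin": 0}]}}

```text
time: 21.65
ee_pos: [0.5138, 0.0558, 0.2311]
eef_rot: [0.662, 0.75, -0.0, 0.0]
ft_force: [-0.4, -4.7, -2.6]
width: 0.0333
grip_force: 8.0
```

{"method": "move_arm", "body": {"steps": [{"dx": 0.04, "dy": 0, "dz": 0, "spin": 0}, {"dx": 0.04, "dy": 0, "dz": 0, "spin": 0}]}}

```text
time: 21.85
ee_pos: [0.5137, 0.056, 0.2311]
eef_rot: [0.662, 0.75, -0.0, 0.0]
ft_force: [0.0, -5.8, -2.5]
width: 0.0332
grip_force: 8.0
```

{"method": "move_arm", "body": {"steps": [{"dx": 0.04, "dy": 0, "dz": 0, "spin": 0}, {"dx": 0.04, "dy": 0, "dz": 0, "spin": 0}]}}

```text
time: 22.05
ee_pos: [0.5137, 0.0562, 0.231]
eef_rot: [0.662, 0.75, -0.001, 0.001]
ft_force: [0.7, -8.8, -1.8]
width: 0.033
grip_force: 8.0
```

```bash
python3 - <<'E'
from h import *
s,p,R=go(.5,0.1,.231,97.2);print(R.T@s["ft_force"])
a=cam("top")
print(a["img"][195:201,182:214].mean((0,2)).astype(int).tolist())
T=np.load("top0.npy",allow_pickle=True).item()
print(T["img"][195:201,182:214].mean((0,2)).astype(int).tolist())
E
```

```text
t 22.05 p [0.5137 0.0562 0.231 ] yaw 97.1 tilt [-0.0001 -0.002 ] q [ 0.44  0.36 -0.73  1.9   0.29  0.99 -0.3 ] F [ 0.7 -8.8 -1.8] w 0.032954427035209365 g 8.006896376609802
shift cm [ 4.51 -0.82 -0.01]
spin -0.0018
[-8.82104783 -0.35811829  1.80541445]
[87, 70, 60, 53, 48, 61, 76, 97, 108, 108, 104, 117, 135, 128, 100, 91, 91, 91, 95, 96, 98, 76, 63, 61, 59, 60, 58, 59, 60, 63, 69, 83]
[86, 69, 58, 53, 49, 60, 75, 97, 108, 108, 104, 116, 135, 124, 85, 66, 55, 52, 60, 70, 74, 82, 96, 107, 110, 110, 108, 109, 107, 102, 86, 83]
```

The force is rising while the tool stalls, so the thread is against the disc at about 6 N. Release and withdraw upward.

{"method": "move_arm", "body": {"steps": [{"dx": -0.05, "dy": 0, "dz": 0, "spin": 0}, {"dx": 0, "dy": 0, "dz": 0, "spin": 0}]}}

```text
time: 22.3
ee_pos: [0.5137, 0.0561, 0.2311]
eef_rot: [0.662, 0.75, -0.001, 0.0]
ft_force: [0.2, -6.3, -3.3]
width: 0.0331
grip_force: 8.0
```

{"method": "move_arm", "body": {"steps": [{"dx": 0, "dy": 0, "dz": 0, "spin": 0}, {"dx": 0, "dy": 0, "dz": 0, "spin": 0}, {"dx": 0, "dy": 0, "dz": 0, "spin": 0}, {"dx": 0, "dy": 0, "dz": 0, "spin": 0}], "claw": 5.0}}

```text
time: 22.7
ee_pos: [0.5137, 0.0574, 0.2313]
eef_rot: [0.661, 0.75, 0.0, 0.0]
ft_force: [0.1, -0.3, -0.1]
width: 0.0488
grip_force: 0.0
```

{"method": "move_arm", "body": {"steps": [{"dx": 0, "dy": 0, "dz": -1, "spin": 0}, {"dx": 0, "dy": 0, "dz": -3, "spin": 0}, {"dx": 0, "dy": 0, "dz": -4, "spin": 0}, {"dx": 0, "dy": 0, "dz": -4, "spin": 0}, {"dx": -4, "dy": 0, "dz": -2, "spin": 0}, {"dx": -4, "dy": 0, "dz": 0, "spin": 0}, {"dx": -4, "dy": 0, "dz": 0, "spin": 0}, {"dx": -4, "dy": 0, "dz": 0, "spin": 0}, {"dx": -4, "dy": 0, "dz": 0, "spin": 0}, {"dx": -4, "dy": 0, "dz": 0, "spin": 0}, {"dx": -4, "dy": 0, "dz": 0, "spin": 0}, {"dx": 0, "dy": 0, "dz": 0, "spin": 0}]}}

```text
time: 23.9
ee_pos: [0.5477, -0.2272, 0.3712]
eef_rot: [0.665, 0.747, -0.001, 0.0]
ft_force: [-0.6, -0.2, 0.3]
width: 0.0499
grip_force: 0.0
```

```bash
python3 - <<'E'
from h import *
go(.5,0.1,.231,97.2)
a,b=cam("top"),cam("side");T=np.load("top0.npy",allow_pickle=True).item()
for i in (T,a):print(i["img"][195:201,182:214].mean((0,2)).astype(int).tolist())
A=cv2.resize(a["img"][170:225,160:290],(780,330),interpolation=cv2.INTER_CUBIC);B=cv2.resize(b["img"][120:165,210:300],(540,270),interpolation=cv2.INTER_CUBIC)
B=np.pad(B,((0,0),(0,240),(0,0)));save(np.vstack([A,B]),"pics/end.png")
E
```

```text
t 23.9 p [ 0.5477 -0.2272  0.3712] yaw 96.71 tilt [-0.0003 -0.0017] q [ 0.8   0.34 -0.6   1.57  0.2   1.29  0.29] F [-0.6 -0.2  0.3] w 0.049948046835725485 g 0.0
shift cm [33.07 -0.9  13.97]
spin -0.0086
[86, 69, 58, 53, 49, 60, 75, 97, 108, 108, 104, 116, 135, 124, 85, 66, 55, 52, 60, 70, 74, 82, 96, 107, 110, 110, 108, 109, 107, 102, 86, 83]
[85, 69, 58, 51, 49, 60, 76, 96, 109, 106, 103, 116, 134, 128, 99, 90, 94, 92, 91, 97, 98, 77, 62, 60, 60, 58, 59, 58, 59, 63, 70, 82]
```

View pics/end.png

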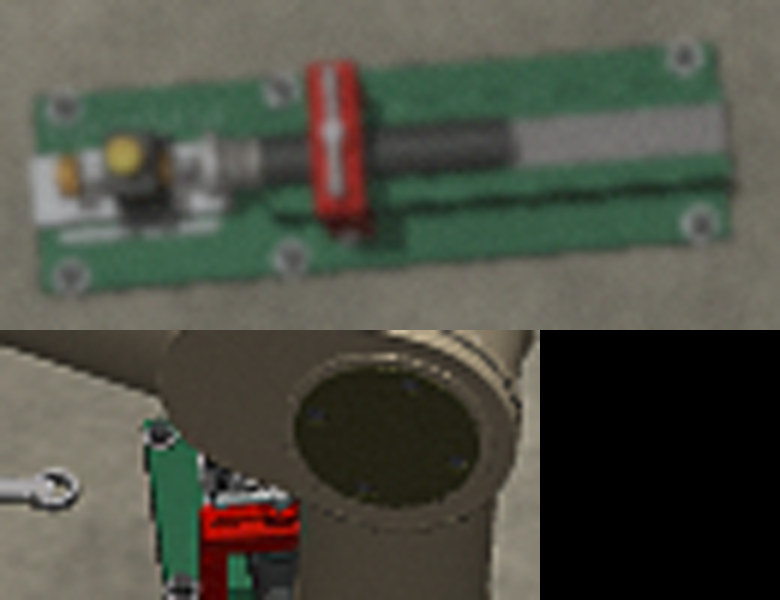

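The thread meets the disc at crop (215,158), the nipple lies in line in the groove, and the stop's pixels are unchanged from the start. Handing in.

```bash
python3 -c "
from bench import job;print(job.close_job())"
```

```text
the job is handed in; nothing more can be done
None
```

I laid the black nipple in the groove and slid it under the bridge until its thread rested lightly on the stop disc. It is released, the stop shows no shift in the camera view, and the job is handed in (the hand-in call gave no verdict).

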